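Build up an idler shaft: bearing, spacer, bearing, pulley, end cap

ROBOT

A 6-joint arm with a two-finger parallel gripper is mounted at the origin on a cart in front of the work surface, level with it; the furniture and walls round the work are solid. World frame = base frame: x ahead of the robot, y to its left, z up, the work surface at z = 0. Lengths are in m, angles in rad, forces in N, time in s.
With the tool pointing down it reaches from about 0.3 to 0.775 m from the base axis. Payload 14.6 kg.
Tool frame: the origin (TCP) lies on the mounting face of the last link; the fingertips stand 199 mm ahead of it and the grasp point (between the pads) lies 180 mm ahead of it; z points along the fingers, y is the line along which they close (so a half turn about z gives the same grasp; the last joint's range is limited). The gripper opens to 94 mm and grips with 3 to 60 N. Pads are 16 mm wide; open, the fingers measure 119 mm over their backs; the gripper's body (75 mm by 177 mm) begins 78 mm behind the grasp point.
Start: joints at [-1.375, 0.3, 1.521, -0, 1.321, -0.067], TCP at [0.143, -0.531, 0.405] pointing down, gripper open.
Joint ranges: [-3.03, 3.03], [-0.79, 2.21], [0.23, 2.52], [-1.04, 4.18], [0, 3.07], [-2.55, 2.55]. Speed limits (rad/s): [2.22, 2.22, 2.57, 3.14, 3.14, 3.14].

INTERFACE

Orientations are given as [roll, pitch, yaw] about the fixed x, y, z axes, in that order (R = Rz(yaw) Ry(pitch) Rx(roll)).
In Python, from station import telemetry, cams, workorder, finder gives the robot as it stands.
- The arm moves only by the tool jog_arm, never from a script. Its argument "rows" is a list of rows, each an object with "gripper": the finger opening in m, from 0 to 0.094; "slide": the shift along the tool's x, y, z in m, a list of three; "spin": the turn about the tool's z in rad. In form: [{"gripper": gripper, "slide": [tx, ty, tz], "spin": spin}, ...]. A call has 1 to 8 rows; each row is the pose to reach, as a shift and turn from the pose commanded when the call began, along the tool's axes at that moment; what a row does not reach only later rows make up. A row lasts 1/10 s, in which the tool goes at most 50 mm and 8.59 degrees, less where a joint would pass 70% of its speed; a pose out of reach is approached as far as the arm can. A call with a gripper value outside its range is refused whole. The fingers move at their own pace and stop on an object; "squeeze" is the grip in N (left out, the last holds). Time passes only in rows, so rows that repeat a pose let the fingers close. It gives the time, the measured TCP pose, the force, the opening and the grip force at its end, in the units of the state.
- telemetry.get_obs(): the state, without advancing time (a new reading comes with each control period).
- cams.camera(name): name is "scene" or "top"; returns (picture, depth): 384x512x3 uint8, red, green, blue; 384x512 float32, m along the optical axis (not along the pixel's ray), 0 where there is no reading.
- cams.camera_info(name): a dict with "camera_matrix" (3x3 intrinsics, pixels), "R" (3x3) and "t" (3): a world point X has camera coordinates R X + t. Camera axes: x right, y down, z forward; pixel columns grow to the right and rows downward; lengths in m; the calibration is good to about 2 mm. A picture is of the moment at which its call begins. camera_info takes no time and is no camera call.
- workorder.hand_in(): hands the job in; it is judged then, once.
Trained networks look in the newest picture that a camera, given by its name, has taken for a name from the list of things; names that differ only in an ending like _2 or _b are one class to them, and where a whole thing is asked for, a point or a joint stands for the part that bears it (a point fixed in the world has none). Each returns a list of dicts, best first, with "confidence" (0 to 1); they miss things now and then, are a little off and sometimes report something else, mostly with a low value. They report only what shows in the picture. A call takes as long as a camera call.
- finder.find_in(target, camera): "point" ([x, y, z] in m, in world coordinates, good to about 4 mm: the middle of the surface that is visible of it).
- finder.masks_of(target, camera): "region" (384x512 bool, what is visible of it).
The state is a dict: "time_s": time; "qpos": joint angles; "joint_vel": joint speeds; "tau": joint torques, N m; "ee_pos": TCP position; "eef_rot": TCP orientation; "force": force on the tool from outside, world axes, zero at the start; "moment": the same for the moment, N m; "grip_width": finger opening in m; "grip_force": force on a finger pad.
Only numpy, scipy, OpenCV 4.12 (cv2) and the standard library are available. Lean on these libraries where they do the work, as an engineer would, in place of code of your own. Each camera call takes 0.05 s, during which the arm holds its last target. There are 200 camera calls.

TASK

The stepped shaft is clamped upright in the vice. Build it up in this order: the large bearing down to the shaft's shoulder, the spacer ring, the small bearing, the toothed pulley with its recess up as it lies, and last the end cap with its spigot in the pulley's recess. Carry each one all the way down until it sits flat on what is below before you let go (never let one drop down the shaft), and leave the spanner, the pliers and the grease tube where they lie.

Things in the scene. Friction and masses are not known exactly. Their poses are not given: they have to be found in the camera images.
- vise: Blue vice fixed to the bench, a bare steel shaft upright in its jaws. Origin: shaft axis at bench height, z up. Jaws 48 mm high; screw and tommy bar reach 105 mm along -x. Shaft, heights in mm: shoulder dia 43, flat top at 56; dia 29 up to 69; cone to dia 22.4 at 77.5; dia 22.4 up to 95.5; cone to dia 16 at the tip, 100.5. Bearings, ring and pulley have 2.6 to 3 mm play in diameter.
- bearing_large: The larger of two ball bearings, steel rings with black seals, lying flat: outer diameter 62 mm, 13 mm high as it lies, bore 32 mm, 0.17 kg. Goes on first; its underside then rests on the shoulder, 56 mm above the bench. Origin: centre of the underside; z is the bore's axis, up.
- spacer: Plain bright steel spacer ring lying flat: outer diameter 44 mm, bore 32 mm, 10 mm high, 0.06 kg. Goes on second; its underside then lies 69 mm above the bench. Origin: centre of the underside; z is the bore's axis, up.
- bearing_small: The smaller of two ball bearings, steel rings with black seals, lying flat: outer diameter 47 mm, 11 mm high as it lies, bore 25 mm (fits only the upper, thinner part of the shaft), 0.08 kg. Goes on third, on the spacer ring; its underside then lies 79 mm above the bench. Origin: centre of the underside; z is the bore's axis, up.
- pulley: Aluminium toothed-belt pulley lying flat, recess up: two flanges of diameter 56 mm, 20 mm high, bore 25 mm, on its upper side a round recess of diameter 34 mm, 9 mm deep. 0.12 kg. Goes on fourth; its underside then lies 90 mm above the bench. Origin: centre of the underside; z is the bore's axis, up.
- end_cap: Dark steel end cap, no bore, a shallow dish on top, standing on its spigot: spigot (below) of diameter 30 mm, 6 mm long, with a 2 mm chamfer; flange above it of diameter 44 mm, 10 mm high; 16 mm in all, 0.10 kg. Grip it by the flange. Goes on last; the spigot's underside then lies 104 mm above the bench. Origin: centre of the spigot's underside; z up.
- spanner: Open-ended steel spanner, 34 x 201 x 8 mm, length along its y, lying right of the work; leave it alone. Origin: centre of the underside.
- pliers: Pliers with red grips, 55 x 168 x 16 mm, length along its y, lying behind the vice; leave them alone. Origin: centre of the underside.
- grease_tube: White grease tube with printing, 61 x 199 x 41 mm, length along its y, lying front left; leave it alone. Origin: centre of the underside.

How it is judged:
On the way, in this order (a step that is already met when the one before it is completed fails the run):
1. the large bearing is on the shaft, seated in its place (horizontal distance between bearing_large and vise below 0.004 m and z of bearing_large in the frame of vise between 0.052 and 0.06 m and angle between bearing_large's own z axis and vertical below 0.06 rad), for 0.2 s.
2. the spacer ring is on the shaft, seated in its place (horizontal distance between spacer and vise below 0.004 m and z of spacer in the frame of vise between 0.065 and 0.073 m and angle between spacer's own z axis and vertical below 0.06 rad), for 0.2 s.
3. the small bearing is on the shaft, seated in its place (horizontal distance between bearing_small and vise below 0.004 m and z of bearing_small in the frame of vise between 0.075 and 0.083 m and angle between bearing_small's own z axis and vertical below 0.06 rad), for 0.2 s.
4. the toothed pulley is on the shaft, seated in its place (horizontal distance between pulley and vise below 0.004 m and z of pulley in the frame of vise between 0.086 and 0.094 m and angle between pulley's own z axis and vertical below 0.06 rad), for 0.2 s.
5. the end cap is on the shaft, seated in its place (horizontal distance between end_cap and vise below 0.004 m and z of end_cap in the frame of vise between 0.1 and 0.108 m and angle between end_cap's own z axis and vertical below 0.06 rad), for 0.2 s.
At the end, for the whole second after the job is handed in: Large bearing, spacer ring, small bearing, pulley and end cap sit on the shaft in this order from the shoulder up, each flat (within 0.06 rad) on the one below: undersides at 56, 69, 79, 90 and 104 mm above the bench, within 4 mm, and within 4 mm of the shaft's axis; all released and at rest (all of step 1 and all of step 2 and all of step 3 and all of step 4 and all of step 5 and linear speed of each of bearing_large, spacer, bearing_small, pulley, end_cap below 0.02 m/s and contact force between the fingers and bearing_large below 0.05 N and contact force between the fingers and spacer below 0.05 N and contact force between the fingers and bearing_small below 0.05 N and contact force between the fingers and pulley below 0.05 N and contact force between the fingers and end_cap below 0.05 N); the robot touches nothing.
It fails at once if a part is let go on the shaft more than 15 mm above its seat ((horizontal distance between bearing_large and vise below 0.006 m and z of bearing_large in the frame of vise above 0.071 m and contact force between the fingers and bearing_large below 0.05 N) or (horizontal distance between spacer and vise below 0.006 m and z of spacer in the frame of vise above 0.084 m and contact force between the fingers and spacer below 0.05 N) or (horizontal distance between bearing_small and vise below 0.006 m and z of bearing_small in the frame of vise above 0.094 m and contact force between the fingers and bearing_small below 0.05 N) or (horizontal distance between pulley and vise below 0.006 m and z of pulley in the frame of vise above 0.105 m and contact force between the fingers and pulley below 0.05 N) or (horizontal distance between end_cap and vise below 0.006 m and z of end_cap in the frame of vise above 0.119 m and contact force between the fingers and end_cap below 0.05 N)).
It fails at once if the spanner is moved by more than 25 mm (distance of spanner from where it was at the start of the episode above 0.025 m).
It fails at once if the pliers is moved by more than 25 mm (distance of pliers from where it was at the start of the episode above 0.025 m).
It fails at once if the grease tube is moved by more than 25 mm (distance of grease_tube from where it was at the start of the episode above 0.025 m).
It also fails if it takes over 106 s, if anything falls off the work surface, if the arm or the gripper's body presses on something with over 40 N, if the wrist force passes 120 N, or if a joint passes its speed limit or range.

## Working session

There is one attempt and no reset: what is moved stays moved. The work goes in short steps, Python scripts to look and compute and a tool call to move; the robot and the scene stay as the last step left them, time stands still between calls to the robot, and variables do not carry over. Pictures are saved under pics/ and viewed, at most 14 in all, crops included, and the job is handed in when it is done.

Besides the shell and the picture viewer there is one more tool, called after "Call:" by a JSON object that holds its "fn" and its "kwargs", one argument or row to a line. jog_arm: Moves the arm, as the interface text tells. Its arguments: {"type":"object","properties":{"rows":{"type":"array","items":{"type":"object","properties":{"gripper":{"type":"number"},"slide":{"type":"array","items":{"type":"number"}},"spin":{"type":"number"}}}},"squeeze":{"type":"number"}},"required":["rows"]}

```bash
mkdir -p pics; cat > h.py <<'E'
import numpy as np, cv2
from station import telemetry, cams, workorder, finder
def pts(name,depth):
    c=cams.camera_info(name);K=np.array(c["camera_matrix"]);R=np.array(c["R"]);t=np.array(c["t"])
    v,u=np.indices(depth.shape)
    P=np.stack([(u-K[0,2])/K[0,0]*depth,(v-K[1,2])/K[1,1]*depth,depth],-1)
    return (P-t)@R
E
python3 - <<'E'
from h import *
o=telemetry.get_obs();print({k:np.round(v,3).tolist() for k,v in o.items()})
for n in("top","scene"):
    p,d=cams.camera(n);cv2.imwrite(f"pics/{n}0.png",p[:,:,::-1]);np.save(f"{n}0.npy",d)
    c=cams.camera_info(n);print(n,np.round(-np.array(c["R"]).T@c["t"],3),np.round(c["R"],2).tolist(),c["camera_matrix"][0][0])
    P=pts(n,d)
    for k in["vise","bearing_large","spacer","bearing_small","pulley","end_cap","spanner","pliers","grease_tube"]:
        for r in finder.masks_of(k,n)[:2]:
            m=r["region"]&(d>0);Q=P[m]
            if len(Q)==0: continue
            h=np.percentile(Q[:,2],90);T=Q[Q[:,2]>h-.004]
            print(k,round(r["confidence"],2),m.sum(),"ext",np.round(np.percentile(Q,[1,99],axis=0),3).tolist(),"topz",round(h,4),"mid",np.round((np.percentile(T,1,axis=0)+np.percentile(T,99,axis=0))/2,4),np.round(np.argwhere(m).mean(0)))
E
```

```text
{'time_s': 0.0, 'qpos': [-1.375, 0.3, 1.522, -0.0, 1.321, -0.067], 'joint_vel': [-0.001, -0.0, -0.001, -0.0, 0.001, -0.0], 'tau': [0.001, -53.18, -35.274, 0.071, 0.024, -0.0], 'ee_pos': [0.143, -0.531, 0.404], 'eef_rot': [-3.14, -0.0, 0.263], 'force': [0.853, -0.41, 0.379], 'moment': [0.005, 0.006, 0.006], 'grip_force': 0.0, 'grip_width': 0.094}
top [0.422 0.121 0.997] [[0.01, -1.0, 0.01], [-0.99, -0.01, -0.14], [0.14, -0.01, -0.99]] 368.41172671364495
vise 0.79 1798 ext [[0.603, 0.056, 0.001], [0.711, 0.203, 0.101]] topz 0.0554 mid [0.6522 0.1013 0.0772] [158. 246.]
vise 0.34 617 ext [[0.723, 0.037, -0.002], [0.782, 0.197, 0.021]] topz 0.0179 mid [0.7493 0.1207 0.0243] [127. 248.]
bearing_large 0.88 364 ext [[0.456, 0.271, -0.001], [0.515, 0.331, 0.016]] topz 0.0145 mid [0.4869 0.3014 0.0136] [222. 180.]
spacer 0.51 121 ext [[0.417, 0.157, -0.002], [0.46, 0.197, 0.014]] topz 0.0125 mid [0.4385 0.177  0.0115] [239. 226.]
bearing_small 0.75 201 ext [[0.447, -0.22, -0.002], [0.489, -0.172, 0.014]] topz 0.013 mid [ 0.468  -0.1946  0.0117] [230. 366.]
pulley 0.62 271 ext [[0.461, -0.114,
[... 1309 characters left out ...]
ext [[0.462, -0.115, 0.0], [0.518, -0.06, 0.026]] topz 0.0243 mid [ 0.4897 -0.0886  0.0239] [178. 315.]
end_cap 0.65 114 ext [[0.466, 0.02, 0.009], [0.508, 0.062, 0.024]] topz 0.0212 mid [0.4875 0.0419 0.0209] [197. 294.]
spanner 0.54 182 ext [[0.554, -0.244, 0.002], [0.6, -0.054, 0.015]] topz 0.0134 mid [ 0.5743 -0.1488  0.0125] [161. 304.]
spanner 0.53 120 ext [[0.419, 0.159, 0.0], [0.461, 0.201, 0.016]] topz 0.0139 mid [0.4405 0.1804 0.0132] [229. 280.]
pliers 0.73 323 ext [[0.727, 0.035, 0.002], [0.781, 0.202, 0.023]] topz 0.0203 mid [0.753  0.1256 0.0205] [179. 214.]
grease_tube 0.95 1126 ext [[0.337, 0.35, 0.003], [0.39, 0.545, 0.044]] topz 0.0399 mid [0.3731 0.5109 0.0403] [297. 240.]
```

```bash
python3 - <<'E'
from h import *
i=cv2.imread("pics/top0.png");cv2.imwrite("pics/v1.png",cv2.resize(i[100:290,110:400],None,fx=2.7,fy=2.7,interpolation=cv2.INTER_CUBIC))
for n in("top","scene"):
    P=pts(n,np.load(n+"0.npy")).reshape(-1,3)
    M=(abs(P[:,0]-.66)<.07)&(abs(P[:,1]-.13)<.08)
    for a,b in((.04,.052),(.052,.060),(.066,.069),(.07,.082),(.082,.094),(.094,.106)):
        Q=P[M&(P[:,2]>a)&(P[:,2]<b)]
        if len(Q):print(n,a,len(Q),np.round(np.percentile(Q,[2,50,98],axis=0),4).tolist())
E
```

```text
top 0.04 802 [[0.6083, 0.0584, 0.0409], [0.6562, 0.1196, 0.0475], [0.7019, 0.1943, 0.0511]]
top 0.052 104 [[0.6332, 0.0905, 0.0523], [0.6471, 0.1114, 0.0561], [0.6729, 0.1299, 0.0595]]
top 0.066 6 [[0.6404, 0.0961, 0.0664], [0.6483, 0.1038, 0.0679], [0.6535, 0.1212, 0.0687]]
top 0.07 29 [[0.6408, 0.0977, 0.0703], [0.6456, 0.1116, 0.0741], [0.6592, 0.1221, 0.0797]]
top 0.082 12 [[0.6438, 0.0999, 0.0826], [0.6457, 0.1131, 0.0869], [0.654, 0.1195, 0.0938]]
top 0.094 61 [[0.644, 0.1, 0.095], [0.6535, 0.1096, 0.1], [0.6643, 0.1196, 0.1031]]
scene 0.04 353 [[0.6097, 0.0625, 0.0404], [0.6586, 0.1391, 0.0485], [0.7089, 0.2026, 0.0518]]
scene 0.052 103 [[0.6115, 0.0701, 0.052], [0.649, 0.1206, 0.0536], [0.6935, 0.1599, 0.0593]]
scene 0.066 8 [[0.6439, 0.1028, 0.0663], [0.6473, 0.1183, 0.0679], [0.6667, 0.1237, 0.0685]]
scene 0.07 33 [[0.6434, 0.1049, 0.0707], [0.6513, 0.1205, 0.0771], [0.6657, 0.1263, 0.0818]]
scene 0.082 18 [[0.6464, 0.1106, 0.0825], [0.6529, 0.1187, 0.0875], [0.6641, 0.1229, 0.0927]]
scene 0.094 36 [[0.6478, 0.1036, 0.0943], [0.6551, 0.1146, 0.1009], [0.6672, 0.1233, 0.1049]]
```

View pics/v1.png

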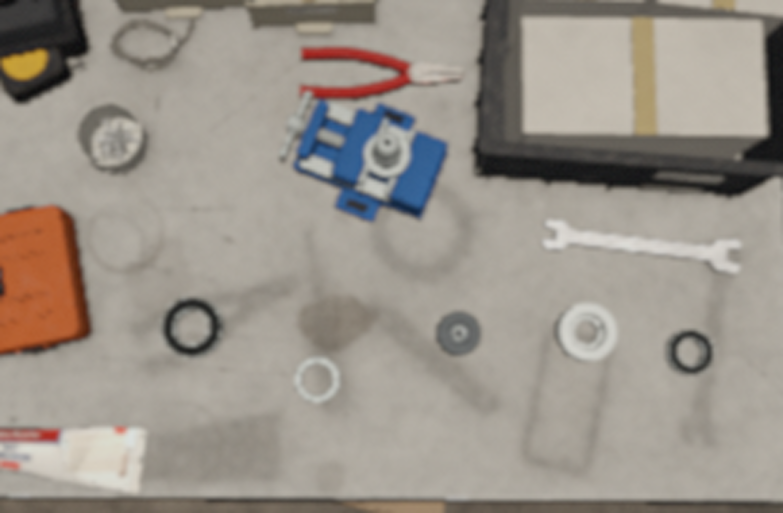

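View pics/scene0.png

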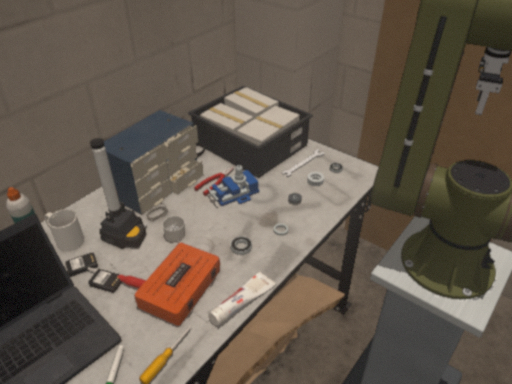

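```bash
cat >> h.py <<'E'
def go(x,y,z,yaw=None,o=None):
    "relative move for jog, target TCP pose"
    o=o or telemetry.get_obs();p=np.array(o["ee_pos"]);w=o["eef_rot"][2];d=np.array([x,y,z])-p;c,s=np.cos(w),np.sin(w)
    return np.round([c*d[0]+s*d[1],s*d[0]-c*d[1],-d[2]],4).tolist(), None if yaw is None else round(w-yaw,4)
E
python3 - <<'E'
from h import *
P=pts("top",np.load("top0.npy")).reshape(-1,3)
for a,b in(((.55,.78),(-.2,.05)),((.55,.78),(.2,.5)),((.78,.95),(-.1,.5)),((.4,.6),(.35,.6))):
    Q=P[(P[:,0]>a[0])&(P[:,0]<a[1])&(P[:,1]>b[0])&(P[:,1]<b[1])&(P[:,2]>.03)];print(a,b,len(Q),np.round(np.percentile(Q,[0.5,99.5],axis=0),3).tolist())
print(go(.488,.303,.22,0),go(.488,.303,.22,np.pi/2))
E
```

```text
(0.55, 0.78) (-0.2, 0.05) 5597 [[0.624, -0.199, 0.033], [0.778, 0.026, 0.143]]
(0.55, 0.78) (0.2, 0.5) 1512 [[0.55, 0.203, 0.03], [0.78, 0.5, 0.072]]
(0.78, 0.95) (-0.1, 0.5) 13749 [[0.784, -0.098, 0.032], [0.948, 0.489, 0.328]]
(0.4, 0.6) (0.35, 0.6) 4057 [[0.44, 0.402, 0.032], [0.596, 0.599, 0.055]]
([0.55, -0.7158, 0.1847], np.float64(0.2628)) ([0.55, -0.7158, 0.1847], np.float64(-1.308))
```

Call:
{"fn": "jog_arm", "kwargs": {
  "rows": [
    {"slide": [0.275,-0.358,0.06],"spin": 0.26,"gripper": 0.094},
    {"slide": [0.275,-0.358,0.06],"spin": 0.26},
    {"slide": [0.275,-0.358,0.06],"spin": 0.26},
    {"slide": [0.275,-0.358,0.06],"spin": 0.26},
    {"slide": [0.275,-0.358,0.06],"spin": 0.26},
    {"slide": [0.275,-0.358,0.06],"spin": 0.26},
    {"slide": [0.275,-0.358,0.06],"spin": 0.26},
    {"slide": [0.275,-0.358,0.06],"spin": 0.26}
  ],
  "squeeze": 15
}}

```text
$.rows[1]: bad value
```

```bash
python3 -c "
from h import *
o=telemetry.get_obs();print(o['time_s'],o['ee_pos'],o['eef_rot']);print(go(.488,.303,.30,0))"
```

```text
1.0 [ 0.14286906 -0.53111197  0.40465136] [-3.14159162e+00 -9.75208551e-06  2.62777084e-01]
([0.55, -0.7158, 0.1047], np.float64(0.2628))
```

Call:
{"fn": "jog_arm", "kwargs": {
  "rows": [
    {"slide": [0.275,-0.358,0.06],"spin": 0.263,"gripper": 0.094},
    {"slide": [0.275,-0.358,0.06],"spin": 0.263,"gripper": 0.094},
    {"slide": [0.275,-0.358,0.06],"spin": 0.263,"gripper": 0.094},
    {"slide": [0.275,-0.358,0.06],"spin": 0.263,"gripper": 0.094},
    {"slide": [0.275,-0.358,0.06],"spin": 0.263,"gripper": 0.094},
    {"slide": [0.275,-0.358,0.06],"spin": 0.263,"gripper": 0.094},
    {"slide": [0.275,-0.358,0.06],"spin": 0.263,"gripper": 0.094},
    {"slide": [0.275,-0.358,0.06],"spin": 0.263,"gripper": 0.094}
  ],
  "squeeze": 15
}}

```text
time_s: 1.8
ee_pos: [0.2945, -0.1628, 0.352]
eef_rot: [3.141, -0.001, -0.001]
force: [1.5, -1.2, -0.2]
grip_width: 0.0942
grip_force: 0.0
```

```bash
python3 -c "
from h import *
o=telemetry.get_obs();print(o['time_s'],o['ee_pos'],o['eef_rot'],o['force']);print(go(.488,.303,.30,0))"
```

```text
1.8 [ 0.29450991 -0.16282564  0.3520065 ] [ 3.14094776e+00 -9.74115629e-04 -8.19274369e-04] [ 1.50003089 -1.23301985 -0.16660267]
([0.1931, -0.466, 0.052], np.float64(-0.0008))
```

Call:
{"fn": "jog_arm", "kwargs": {
  "rows": [
    {"slide": [0.193,-0.4,0.05],"spin": 0,"gripper": 0.094},
    {"slide": [0.193,-0.4,0.05],"spin": 0,"gripper": 0.094},
    {"slide": [0.193,-0.466,0.05],"spin": 0,"gripper": 0.094},
    {"slide": [0.193,-0.466,0.05],"spin": 0,"gripper": 0.094},
    {"slide": [0.193,-0.466,0.05],"spin": 0,"gripper": 0.094},
    {"slide": [0.193,-0.466,0.05],"spin": 0,"gripper": 0.094},
    {"slide": [0.193,-0.466,0.05],"spin": 0,"gripper": 0.094},
    {"slide": [0.193,-0.466,0.05],"spin": 0,"gripper": 0.094}
  ]
}}

```text
time_s: 2.6
ee_pos: [0.4484, 0.2046, 0.312]
eef_rot: [-3.141, -0.0, 0.0]
force: [1.7, -1.3, 0.1]
grip_width: 0.0936
grip_force: 0.0
```

Call:
{"fn": "jog_arm", "kwargs": {
  "rows": [
    {"slide": [0,0,0],"spin": 0,"gripper": 0.094}
  ]
}}

```text
time_s: 2.7
ee_pos: [0.4489, 0.2062, 0.3111]
eef_rot: [-3.141, 0.001, 0.004]
force: [-0.3, -0.1, 0.2]
grip_width: 0.0943
grip_force: 0.0
```

Call:
{"fn": "jog_arm", "kwargs": {
  "rows": [
    {"slide": [0.039,-0.097,0.02],"spin": 0,"gripper": 0.094},
    {"slide": [0.039,-0.097,0.02],"spin": 0,"gripper": 0.094},
    {"slide": [0.039,-0.097,0.05],"spin": 0,"gripper": 0.094},
    {"slide": [0.039,-0.097,0.09],"spin": 0,"gripper": 0.094},
    {"slide": [0.039,-0.097,0.109],"spin": 0,"gripper": 0.094},
    {"slide": [0.039,-0.097,0.109],"spin": 0,"gripper": 0.055},
    {"slide": [0.039,-0.097,0.109],"spin": 0,"gripper": 0.055},
    {"slide": [0.039,-0.097,0.109],"spin": 0,"gripper": 0.055}
  ],
  "squeeze": 8
}}

```text
time_s: 3.5
ee_pos: [0.4872, 0.2989, 0.2036]
eef_rot: [-3.141, -0.0, -0.001]
force: [0.6, 0.1, 0.4]
grip_width: 0.0736
grip_force: 0.0
```

Call:
{"fn": "jog_arm", "kwargs": {
  "rows": [
    {"slide": [0,0,0],"spin": 0,"gripper": 0.055},
    {"slide": [0,0,0],"spin": 0,"gripper": 0.055}
  ]
}}

```text
time_s: 3.7
ee_pos: [0.4872, 0.2992, 0.2036]
eef_rot: [-3.141, -0.001, -0.0]
force: [0.1, 0.0, 1.8]
grip_width: 0.0609
grip_force: 8.0
```

Call:
{"fn": "jog_arm", "kwargs": {
  "rows": [
    {"slide": [0,0,0],"spin": 0,"gripper": 0.08},
    {"slide": [0,0,0.002],"spin": 0,"gripper": 0.08},
    {"slide": [0,0,0.002],"spin": -0.15,"gripper": 0.08},
    {"slide": [0,0,0.002],"spin": -0.3,"gripper": 0.08},
    {"slide": [0,0,0.002],"spin": -0.45,"gripper": 0.08},
    {"slide": [0,0,0.002],"spin": -0.6,"gripper": 0.08},
    {"slide": [0,0,0.002],"spin": -0.75,"gripper": 0.08},
    {"slide": [0,0,0.002],"spin": -0.9,"gripper": 0.08}
  ]
}}

```text
time_s: 4.5
ee_pos: [0.4871, 0.2992, 0.201]
eef_rot: [-3.142, 0.0, 0.906]
force: [-0.4, -0.4, 0.8]
grip_width: 0.0802
grip_force: 0.0
```

Call:
{"fn": "jog_arm", "kwargs": {
  "rows": [
    {"slide": [0,0,0],"spin": -0.15,"gripper": 0.08},
    {"slide": [0,0,0],"spin": -0.3,"gripper": 0.08},
    {"slide": [0,0,0],"spin": -0.45,"gripper": 0.08},
    {"slide": [0,0,0],"spin": -0.6,"gripper": 0.08},
    {"slide": [0,0,0],"spin": -0.671,"gripper": 0.08},
    {"slide": [0,0,0],"spin": -0.671,"gripper": 0.055},
    {"slide": [0,0,0],"spin": -0.671,"gripper": 0.055},
    {"slide": [0,0,0],"spin": -0.671,"gripper": 0.055}
  ]
}}

```text
time_s: 5.3
ee_pos: [0.4871, 0.2992, 0.2011]
eef_rot: [-3.142, 0.0, 1.569]
force: [0.3, -0.1, -1.5]
grip_width: 0.0627
grip_force: 8.0
```

Call:
{"fn": "jog_arm", "kwargs": {
  "rows": [
    {"slide": [0,0,0],"spin": 0,"gripper": 0.055},
    {"slide": [0,0,0],"spin": 0,"gripper": 0.055}
  ]
}}

```text
time_s: 5.5
ee_pos: [0.4871, 0.2992, 0.2011]
eef_rot: [-3.142, 0.0, 1.57]
force: [0.2, 0.2, -1.3]
grip_width: 0.0623
grip_force: 8.0
```

```bash
python3 -c "
from h import *
o=telemetry.get_obs();print(o['time_s'],o['ee_pos'],o['eef_rot'],o['force'],o['grip_width'])
p,d=cams.camera('scene');P=pts('scene',d)
for r in finder.masks_of('bearing_large','scene')[:1]:
  m=r['region']&(d>0);Q=P[m];print(m.sum(),np.percentile(Q,[1,99],axis=0))
cv2.imwrite('pics/s1.png',cv2.resize(p[150:290,170:330],None,fx=5,fy=4.2)[:,:,::-1])
"
```

```text
5.5 [0.48713299 0.29921022 0.20110631] [-3.14154559e+00  1.79712448e-05  1.57012919e+00] [ 0.24539197  0.21108387 -1.28862632] 0.06234704354770512
244 [[0.46090297 0.27061084 0.00155088]
 [0.52029135 0.32943792 0.01984221]]
```

View pics/s1.png

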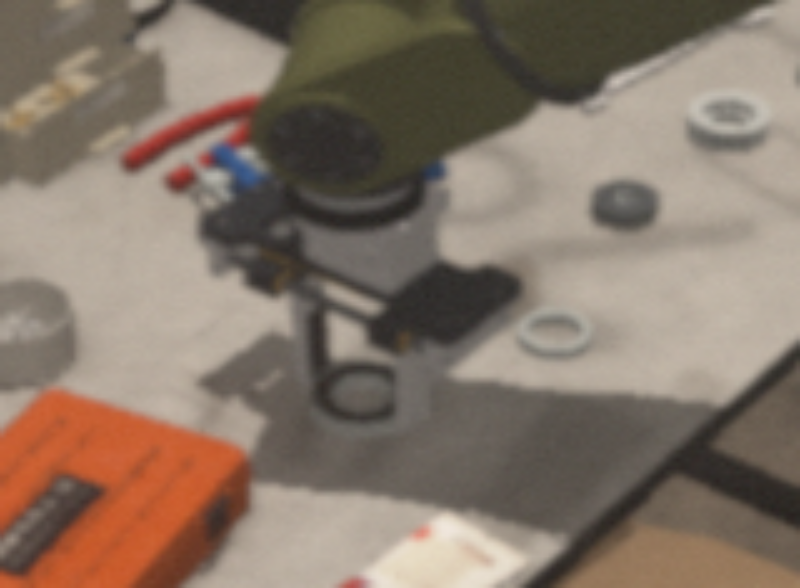

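Call:
{"fn": "jog_arm", "kwargs": {
  "rows": [
    {"slide": [0,0,-0.04],"spin": 0,"gripper": 0.05},
    {"slide": [0,0,-0.09],"spin": 0,"gripper": 0.05},
    {"slide": [-0.03,0.03,-0.118],"spin": 0,"gripper": 0.05},
    {"slide": [-0.065,0.06,-0.118],"spin": 0,"gripper": 0.05},
    {"slide": [-0.1,0.09,-0.118],"spin": 0,"gripper": 0.05},
    {"slide": [-0.13,0.12,-0.118],"spin": 0,"gripper": 0.05},
    {"slide": [-0.16,0.15,-0.118],"spin": 0,"gripper": 0.05},
    {"slide": [-0.18,0.16,-0.118],"spin": 0,"gripper": 0.05}
  ],
  "squeeze": 15
}}

```text
time_s: 6.4
ee_pos: [0.6488, 0.1168, 0.3185]
eef_rot: [-3.141, 0.0, 1.569]
force: [-0.5, 0.6, -2.1]
grip_width: 0.0623
grip_force: 15.0
```

Call:
{"fn": "jog_arm", "kwargs": {
  "rows": [
    {"slide": [0,0,0],"spin": 0,"gripper": 0.05},
    {"slide": [0,0,0],"spin": 0,"gripper": 0.05}
  ]
}}

```text
time_s: 6.6
ee_pos: [0.647, 0.1192, 0.3187]
eef_rot: [-3.141, -0.0, 1.57]
force: [0.4, 0.7, -2.1]
grip_width: 0.0625
grip_force: 15.0
```

```bash
python3 -c "
from h import *
o=telemetry.get_obs();print(o['time_s'],o['ee_pos'],o['eef_rot'],o['force'],o['grip_width'])
print(go(.655,.1126,.316,np.pi/2))
for n in ('scene','top'):
  p,d=cams.camera(n);P=pts(n,d)
  for r in finder.masks_of('bearing_large',n)[:1]:
    m=r['region']&(d>0);Q=P[m];print(n,m.sum(),np.percentile(Q,[1,99],axis=0))
  cv2.imwrite(f'pics/{n}2.png',p[:,:,::-1])
i=cv2.imread('pics/scene2.png')
cv2.imwrite('pics/s2.png',cv2.resize(i[120:240,180:320],None,fx=5,fy=5,interpolation=cv2.INTER_CUBIC))
"
```

```text
6.6 [0.64697837 0.11921448 0.31872227] [-3.14070337e+00 -6.33519891e-05  1.56997638e+00] [ 0.37560254  0.71784336 -2.14755131] 0.06252169286459165
([-0.0066, 0.008, 0.0027], np.float64(-0.0008))
scene 196 [[0.62232673 0.01319138 0.02054547]
 [0.75146038 0.1509923  0.13632935]]
```

View pics/s2.png

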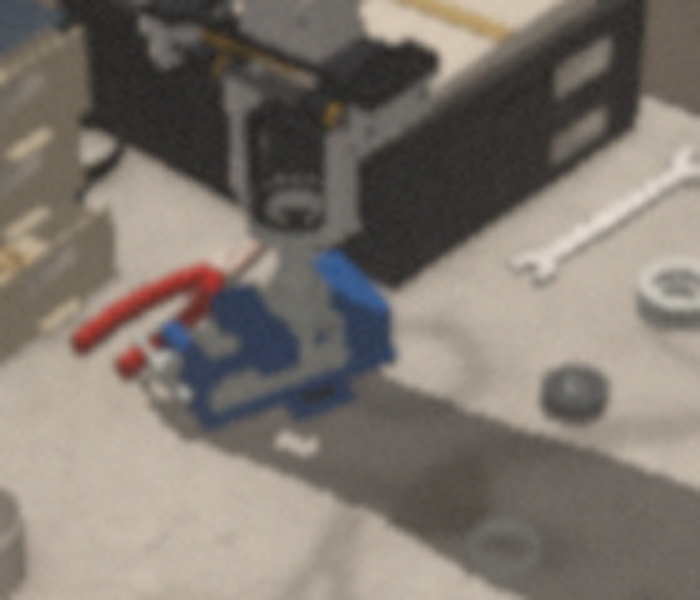

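Call:
{"fn": "jog_arm", "kwargs": {
  "rows": [
    {"slide": [-0.0065,0.008,0],"spin": 0,"gripper": 0.05},
    {"slide": [-0.0065,0.008,0],"spin": 0,"gripper": 0.05},
    {"slide": [-0.0065,0.008,0.012],"spin": 0,"gripper": 0.05},
    {"slide": [-0.0065,0.008,0.025],"spin": 0,"gripper": 0.05},
    {"slide": [-0.0065,0.008,0.036],"spin": 0,"gripper": 0.05},
    {"slide": [-0.0065,0.008,0.036],"spin": 0,"gripper": 0.05}
  ]
}}

```text
time_s: 7.4
ee_pos: [0.6548, 0.1127, 0.2804]
eef_rot: [-3.138, 0.0, 1.571]
force: [-0.4, -0.9, -1.3]
grip_width: 0.0624
grip_force: 15.0
```

Call:
{"fn": "jog_arm", "kwargs": {
  "rows": [
    {"slide": [0,0,0.004],"spin": 0,"gripper": 0.05},
    {"slide": [0,0,0.007],"spin": 0,"gripper": 0.05}
  ]
}}

```text
time_s: 7.6
ee_pos: [0.6552, 0.1128, 0.2762]
eef_rot: [3.141, -0.0, 1.571]
force: [0.3, -0.2, -2.5]
grip_width: 0.0625
grip_force: 15.0
```

Call:
{"fn": "jog_arm", "kwargs": {
  "rows": [
    {"slide": [0,0,0.003],"spin": 0,"gripper": 0.05},
    {"slide": [0,0,0.005],"spin": 0,"gripper": 0.05},
    {"slide": [0,0,0.005],"spin": 0,"gripper": 0.05}
  ]
}}

```text
time_s: 7.9
ee_pos: [0.6551, 0.1127, 0.271]
eef_rot: [-3.141, 0.0, 1.571]
force: [-0.4, 0.5, -1.9]
grip_width: 0.0619
grip_force: 15.0
```

Call:
{"fn": "jog_arm", "kwargs": {
  "rows": [
    {"slide": [0,0,0.003],"spin": 0,"gripper": 0.05},
    {"slide": [0,0,0.003],"spin": 0,"gripper": 0.05}
  ]
}}

```text
time_s: 8.1
ee_pos: [0.6551, 0.1127, 0.2678]
eef_rot: [-3.141, 0.0, 1.571]
force: [-0.1, -0.0, -1.3]
grip_width: 0.0624
grip_force: 15.0
```

Call:
{"fn": "jog_arm", "kwargs": {
  "rows": [
    {"slide": [0,0,0.004],"spin": 0,"gripper": 0.05},
    {"slide": [0,0,0.008],"spin": 0,"gripper": 0.05},
    {"slide": [0,0,0.009],"spin": 0,"gripper": 0.05},
    {"slide": [0,0,0.009],"spin": 0,"gripper": 0.05}
  ]
}}

```text
time_s: 8.5
ee_pos: [0.6551, 0.1127, 0.2588]
eef_rot: [-3.141, 0.0, 1.571]
force: [-0.3, 0.3, -2.2]
grip_width: 0.0625
grip_force: 15.0
```

Call:
{"fn": "jog_arm", "kwargs": {
  "rows": [
    {"slide": [0,0,0.001],"spin": 0,"gripper": 0.05},
    {"slide": [0,0,0.002],"spin": 0,"gripper": 0.05}
  ]
}}

```text
time_s: 8.7
ee_pos: [0.6552, 0.1127, 0.2573]
eef_rot: [3.141, -0.0, 1.571]
force: [-0.1, -0.0, -1.2]
grip_width: 0.0623
grip_force: 15.0
```

Call:
{"fn": "jog_arm", "kwargs": {
  "rows": [
    {"slide": [0,0,0.001],"spin": 0,"gripper": 0.05},
    {"slide": [0,0,0.001],"spin": 0,"gripper": 0.05}
  ]
}}

```text
time_s: 8.9
ee_pos: [0.6552, 0.1127, 0.2571]
eef_rot: [3.141, -0.0, 1.571]
force: [-3.4, -1.4, 5.9]
grip_width: 0.0623
grip_force: 15.0
```

Call:
{"fn": "jog_arm", "kwargs": {
  "rows": [
    {"slide": [0,0,-0.001],"spin": 0,"gripper": 0.085},
    {"slide": [0,0,-0.001],"spin": 0,"gripper": 0.085},
    {"slide": [0,0,-0.001],"spin": 0,"gripper": 0.085},
    {"slide": [0,0,-0.03],"spin": 0,"gripper": 0.085},
    {"slide": [0,0,-0.07],"spin": 0,"gripper": 0.08},
    {"slide": [0.015,-0.045,-0.075],"spin": 0,"gripper": 0.08},
    {"slide": [0.03,-0.095,-0.075],"spin": 0,"gripper": 0.08},
    {"slide": [0.045,-0.14,-0.075],"spin": 0,"gripper": 0.08}
  ],
  "squeeze": 8
}}

```text
time_s: 9.7
ee_pos: [0.5133, 0.1579, 0.3312]
eef_rot: [3.141, -0.0, 1.57]
force: [0.6, 1.7, 0.5]
grip_width: 0.0798
grip_force: 0.0
```

Call:
{"fn": "jog_arm", "kwargs": {
  "rows": [
    {"slide": [0,0,0],"spin": 0,"gripper": 0.08}
  ]
}}

```text
time_s: 9.8
ee_pos: [0.5109, 0.159, 0.3307]
eef_rot: [-3.139, 0.0, 1.573]
force: [0.6, 0.0, -0.2]
grip_width: 0.0798
grip_force: 0.0
```

```bash
python3 -c "
from h import *
print(go(.4385,.179,.2015,np.pi/2))
p,d=cams.camera('scene');P=pts('scene',d);cv2.imwrite('pics/scene3.png',p[:,:,::-1])
for r in finder.masks_of('bearing_large','scene')[:2]:
    m=r['region']&(d>0);Q=P[m];print(r['confidence'],m.sum(),np.percentile(Q,[1,99],axis=0))
cv2.imwrite('pics/s3.png',cv2.resize(p[120:240,180:320],None,fx=5,fy=5,interpolation=cv2.INTER_CUBIC)[:,:,::-1])
"
```

```text
([0.0202, -0.0724, 0.1292], np.float64(0.0024))
0.59 152 [[0.62679974 0.0818062  0.05977378]
 [0.68406245 0.1438675  0.07498263]]
```

View pics/s3.png

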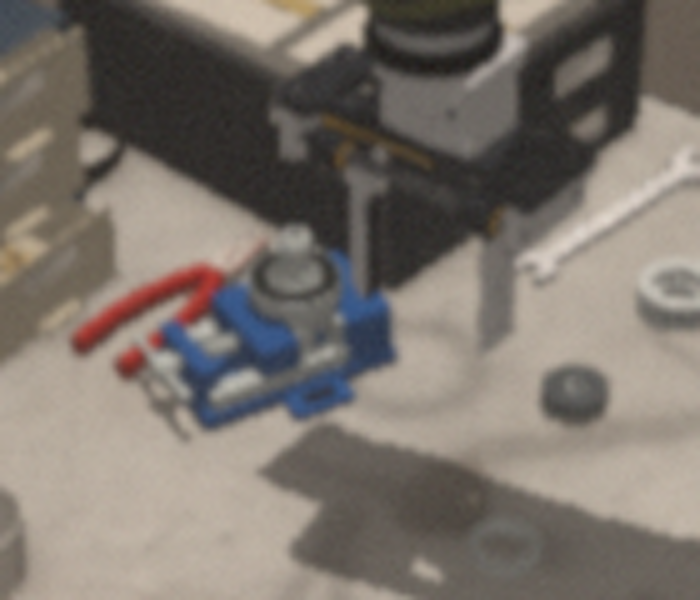

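Call:
{"fn": "jog_arm", "kwargs": {
  "rows": [
    {"slide": [0.011,-0.04,0.01],"spin": 0,"gripper": 0.07},
    {"slide": [0.02,-0.0724,0.03],"spin": 0,"gripper": 0.07},
    {"slide": [0.02,-0.0724,0.07],"spin": 0,"gripper": 0.07},
    {"slide": [0.02,-0.0724,0.11],"spin": 0,"gripper": 0.07},
    {"slide": [0.02,-0.0724,0.129],"spin": 0,"gripper": 0.07},
    {"slide": [0.02,-0.0724,0.129],"spin": 0,"gripper": 0.04},
    {"slide": [0.02,-0.0724,0.129],"spin": 0,"gripper": 0.04},
    {"slide": [0.02,-0.0724,0.129],"spin": 0,"gripper": 0.04}
  ]
}}

```text
time_s: 10.7
ee_pos: [0.4436, 0.1776, 0.2022]
eef_rot: [3.141, -0.0, 1.57]
force: [-0.3, -0.1, -0.5]
grip_width: 0.0494
grip_force: 0.1
```

Call:
{"fn": "jog_arm", "kwargs": {
  "rows": [
    {"slide": [0,0,0],"spin": 0,"gripper": 0.04},
    {"slide": [0,0,0],"spin": 0,"gripper": 0.04}
  ]
}}

```text
time_s: 10.9
ee_pos: [0.4429, 0.1777, 0.2023]
eef_rot: [3.141, -0.0, 1.571]
force: [-0.6, -0.5, -0.5]
grip_width: 0.043
grip_force: 8.0
```

Call:
{"fn": "jog_arm", "kwargs": {
  "rows": [
    {"slide": [0,0,0],"spin": 0,"gripper": 0.064},
    {"slide": [0,0,0.001],"spin": 0,"gripper": 0.064},
    {"slide": [0,0,0.001],"spin": 0.15,"gripper": 0.064},
    {"slide": [0,0,0.001],"spin": 0.3,"gripper": 0.064},
    {"slide": [0,0,0.001],"spin": 0.45,"gripper": 0.064},
    {"slide": [0,0,0.001],"spin": 0.6,"gripper": 0.064},
    {"slide": [0,0,0.001],"spin": 0.75,"gripper": 0.064},
    {"slide": [0,0,0.001],"spin": 0.9,"gripper": 0.064}
  ]
}}

```text
time_s: 11.7
ee_pos: [0.4427, 0.1777, 0.2012]
eef_rot: [3.142, -0.0, 0.665]
force: [0.6, -0.4, 0.1]
grip_width: 0.0641
grip_force: 0.0
```

Call:
{"fn": "jog_arm", "kwargs": {
  "rows": [
    {"slide": [0,0,0],"spin": 0.15,"gripper": 0.064},
    {"slide": [0,0,0],"spin": 0.3,"gripper": 0.064},
    {"slide": [0,0,0],"spin": 0.45,"gripper": 0.064},
    {"slide": [0,0,0],"spin": 0.6,"gripper": 0.064},
    {"slide": [0,0,0],"spin": 0.671,"gripper": 0.064},
    {"slide": [0,0,0],"spin": 0.671,"gripper": 0.04},
    {"slide": [0,0,0],"spin": 0.671,"gripper": 0.04},
    {"slide": [0,0,0],"spin": 0.671,"gripper": 0.04}
  ]
}}

```text
time_s: 12.5
ee_pos: [0.4427, 0.1777, 0.2012]
eef_rot: [-3.142, -0.0, 0.002]
force: [0.5, -0.3, 1.2]
grip_width: 0.0439
grip_force: 8.0
```

Call:
{"fn": "jog_arm", "kwargs": {
  "rows": [
    {"slide": [0,0,0],"spin": 0,"gripper": 0.04},
    {"slide": [0,0,0],"spin": 0,"gripper": 0.04}
  ],
  "squeeze": 15
}}

```text
time_s: 12.7
ee_pos: [0.4427, 0.1778, 0.2012]
eef_rot: [-3.142, -0.0, 0.0]
force: [-0.4, -0.4, 0.5]
grip_width: 0.0433
grip_force: 15.0
```

```bash
python3 -c "
from h import *
print(go(.655,.1127,.32,0))"
```

```text
([0.2122, 0.0652, -0.1188], np.float64(0.0005))
```

Call:
{"fn": "jog_arm", "kwargs": {
  "rows": [
    {"slide": [0,0,-0.04],"spin": 0,"gripper": 0.035},
    {"slide": [0,0,-0.08],"spin": 0,"gripper": 0.035},
    {"slide": [0.03,0.01,-0.119],"spin": 0,"gripper": 0.035},
    {"slide": [0.07,0.02,-0.119],"spin": 0,"gripper": 0.035},
    {"slide": [0.115,0.035,-0.119],"spin": 0,"gripper": 0.035},
    {"slide": [0.16,0.05,-0.119],"spin": 0,"gripper": 0.035},
    {"slide": [0.195,0.06,-0.119],"spin": 0,"gripper": 0.035},
    {"slide": [0.212,0.065,-0.119],"spin": 0,"gripper": 0.035}
  ]
}}

```text
time_s: 13.5
ee_pos: [0.6567, 0.1113, 0.3193]
eef_rot: [3.141, 0.0, -0.001]
force: [-0.9, 0.8, -0.2]
grip_width: 0.0438
grip_force: 15.0
```

Call:
{"fn": "jog_arm", "kwargs": {
  "rows": [
    {"slide": [0,0,0],"spin": 0,"gripper": 0.035},
    {"slide": [0,0,0],"spin": 0,"gripper": 0.035}
  ]
}}

```text
time_s: 13.7
ee_pos: [0.6543, 0.1128, 0.3195]
eef_rot: [3.142, 0.001, -0.0]
force: [-0.5, 0.2, 0.0]
grip_width: 0.0437
grip_force: 15.0
```

Over the shaft; descend (seat at TCP z 0.2702).

Call:
{"fn": "jog_arm", "kwargs": {
  "rows": [
    {"slide": [0.0007,0,0.01],"spin": 0,"gripper": 0.035},
    {"slide": [0.0007,0,0.02],"spin": 0,"gripper": 0.035},
    {"slide": [0.0007,0,0.03],"spin": 0,"gripper": 0.035},
    {"slide": [0.0007,0,0.036],"spin": 0,"gripper": 0.035},
    {"slide": [0.0007,0,0.04],"spin": 0,"gripper": 0.035},
    {"slide": [0.0007,0,0.043],"spin": 0,"gripper": 0.035},
    {"slide": [0.0007,0,0.045],"spin": 0,"gripper": 0.035}
  ]
}}

```text
time_s: 14.4
ee_pos: [0.6554, 0.1127, 0.2751]
eef_rot: [-3.142, -0.0, -0.0]
force: [0.8, 0.2, -0.5]
grip_width: 0.0435
grip_force: 15.0
```

Call:
{"fn": "jog_arm", "kwargs": {
  "rows": [
    {"slide": [0,0,0.002],"spin": 0,"gripper": 0.035},
    {"slide": [0,0,0.003],"spin": 0,"gripper": 0.035},
    {"slide": [0,0,0.0035],"spin": 0,"gripper": 0.035}
  ]
}}

```text
time_s: 14.7
ee_pos: [0.6554, 0.1127, 0.2717]
eef_rot: [-3.142, -0.0, -0.0]
force: [0.4, -0.7, -0.5]
grip_width: 0.0435
grip_force: 15.0
```

Call:
{"fn": "jog_arm", "kwargs": {
  "rows": [
    {"slide": [0,0,0.001],"spin": 0,"gripper": 0.035},
    {"slide": [0,0,0.002],"spin": 0,"gripper": 0.035}
  ]
}}

```text
time_s: 14.9
ee_pos: [0.6555, 0.1127, 0.2701]
eef_rot: [-3.142, -0.001, -0.0]
force: [-2.8, -1.1, 8.8]
grip_width: 0.0439
grip_force: 15.0
```

Call:
{"fn": "jog_arm", "kwargs": {
  "rows": [
    {"slide": [0,0,0.0005],"spin": 0,"gripper": 0.035},
    {"slide": [0,0,0.0005],"spin": 0,"gripper": 0.035}
  ]
}}

```text
time_s: 15.1
ee_pos: [0.6554, 0.1127, 0.2701]
eef_rot: [-3.142, -0.001, -0.0]
force: [-3.8, -0.9, 7.0]
grip_width: 0.044
grip_force: 15.0
```

Call:
{"fn": "jog_arm", "kwargs": {
  "rows": [
    {"slide": [0,0,-0.0005],"spin": 0,"gripper": 0.07},
    {"slide": [0,0,-0.0005],"spin": 0,"gripper": 0.07},
    {"slide": [0,0,-0.0005],"spin": 0,"gripper": 0.07},
    {"slide": [0,0,-0.03],"spin": 0,"gripper": 0.07},
    {"slide": [0,0,-0.07],"spin": 0,"gripper": 0.07},
    {"slide": [-0.045,0.01,-0.075],"spin": 0,"gripper": 0.07},
    {"slide": [-0.085,0.035,-0.075],"spin": 0,"gripper": 0.07},
    {"slide": [-0.115,0.07,-0.075],"spin": 0,"gripper": 0.07}
  ],
  "squeeze": 8
}}

```text
time_s: 15.9
ee_pos: [0.5383, 0.043, 0.3442]
eef_rot: [-3.141, -0.0, 0.002]
force: [1.3, -1.3, -0.0]
grip_width: 0.0701
grip_force: 0.0
```

Call:
{"fn": "jog_arm", "kwargs": {
  "rows": [
    {"slide": [-0.015,0.045,0.0],"spin": 0,"gripper": 0.07},
    {"slide": [-0.03,0.09,0],"spin": 0,"gripper": 0.07},
    {"slide": [-0.045,0.135,0],"spin": 0,"gripper": 0.07},
    {"slide": [-0.06,0.175,0],"spin": 0,"gripper": 0.07},
    {"slide": [-0.07,0.21,0],"spin": 0,"gripper": 0.07},
    {"slide": [-0.07,0.22,0.02],"spin": 0,"gripper": 0.07}
  ]
}}

```text
time_s: 16.5
ee_pos: [0.4696, -0.1801, 0.326]
eef_rot: [3.139, -0.004, -0.003]
force: [0.1, 0.4, -0.5]
grip_width: 0.0699
grip_force: 0.0
```

Call:
{"fn": "jog_arm", "kwargs": {
  "rows": [
    {"slide": [0,0,0.01],"spin": 0,"gripper": 0.07}
  ]
}}

```text
time_s: 16.6
ee_pos: [0.4698, -0.1785, 0.3131]
eef_rot: [-3.141, 0.001, -0.003]
force: [0.4, -0.4, 0.7]
grip_width: 0.0697
grip_force: 0.0
```

```bash
python3 -c "
from h import *
print(telemetry.get_obs()['time_s'],go(.468,-.1925,.2012,0))
n='top';p,d=cams.camera(n);P=pts(n,d);cv2.imwrite('pics/top4.png',p[:,:,::-1])
for k in('spacer','bearing_large'):
  for r in finder.masks_of(k,n)[:2]:
    m=r['region']&(d>0);Q=P[m];print(k,r['confidence'],m.sum(),np.percentile(Q,[1,99],axis=0).round(4).tolist())
cv2.imwrite('pics/s4.png',cv2.resize(p[110:230,200:380],None,fx=4,fy=4,interpolation=cv2.INTER_CUBIC)[:,:,::-1])
"
```

```text
16.6 ([-0.0018, 0.014, 0.1119], np.float64(-0.0025))
bearing_large 0.72 211 [[0.6247, 0.0806, 0.058], [0.6828, 0.1401, 0.0803]]
bearing_large 0.27 493 [[0.5498, -0.2454, -0.0013], [0.5973, -0.0532, 0.0126]]
```

View pics/s4.png

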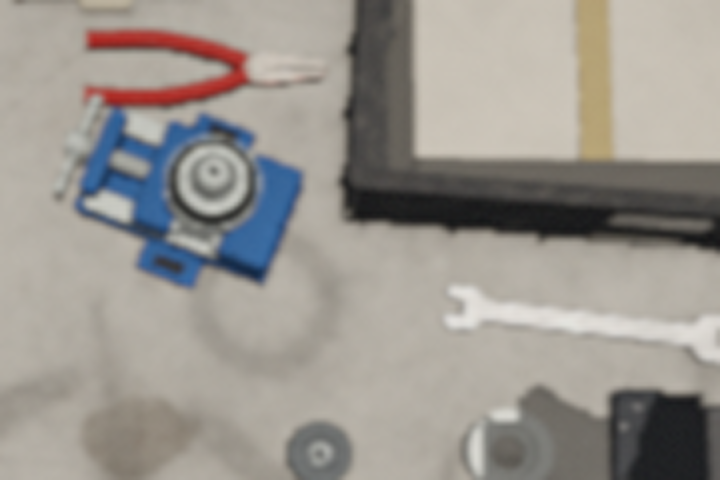

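Call:
{"fn": "jog_arm", "kwargs": {
  "rows": [
    {"slide": [0.001,0.014,0.02],"spin": -0.002,"gripper": 0.07},
    {"slide": [0.001,0.014,0.06],"spin": -0.002,"gripper": 0.07},
    {"slide": [0.001,0.014,0.095],"spin": -0.002,"gripper": 0.07},
    {"slide": [0.001,0.014,0.111],"spin": -0.002,"gripper": 0.07},
    {"slide": [0.001,0.014,0.112],"spin": -0.002,"gripper": 0.043},
    {"slide": [0.001,0.014,0.112],"spin": -0.002,"gripper": 0.043},
    {"slide": [0.001,0.014,0.112],"spin": -0.002,"gripper": 0.043},
    {"slide": [0.001,0.014,0.112],"spin": -0.002,"gripper": 0.043}
  ]
}}

```text
time_s: 17.55
ee_pos: [0.4718, -0.1912, 0.2035]
eef_rot: [3.141, -0.002, 0.002]
force: [-0.4, 2.2, 5.5]
grip_width: 0.0457
grip_force: 8.0
```

Call:
{"fn": "jog_arm", "kwargs": {
  "rows": [
    {"slide": [0,0,0],"spin": 0,"gripper": 0.043}
  ]
}}

```text
time_s: 17.65
ee_pos: [0.4718, -0.1912, 0.2035]
eef_rot: [3.141, -0.002, 0.002]
force: [0.9, 2.1, 7.5]
grip_width: 0.0457
grip_force: 8.0
```

```bash
python3 -c "
from h import *
o=telemetry.get_obs();print(o['force'],o['moment'],o['ee_pos'],o['grip_width'])
p,d=cams.camera('scene')
cv2.imwrite('pics/s5.png',cv2.resize(p[120:200,290:390],None,fx=7,fy=7,interpolation=cv2.INTER_CUBIC)[:,:,::-1])
"
```

```text
[0.88786108 2.07166962 7.45743317] [ 0.54139935  0.03779268 -0.00410219] [ 0.4717659  -0.19123032  0.20349728] 0.04570628651038833
```

View pics/s5.png

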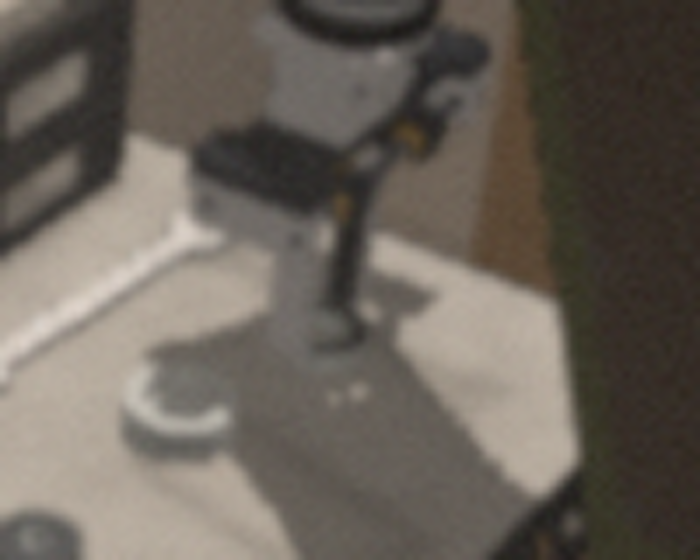

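Call:
{"fn": "jog_arm", "kwargs": {
  "rows": [
    {"slide": [0,0,0],"spin": 0,"gripper": 0.07},
    {"slide": [0,0,0],"spin": 0,"gripper": 0.07},
    {"slide": [0,0,0],"spin": 0,"gripper": 0.07}
  ]
}}

```text
time_s: 18.0
ee_pos: [0.4713, -0.1913, 0.2023]
eef_rot: [3.142, -0.0, 0.002]
force: [-0.2, 0.3, 0.3]
grip_width: 0.066
grip_force: 0.0
```

Call:
{"fn": "jog_arm", "kwargs": {
  "rows": [
    {"slide": [0,0,0.001],"spin": -0.15,"gripper": 0.07},
    {"slide": [0,0,0.001],"spin": -0.3,"gripper": 0.07},
    {"slide": [0,0,0.001],"spin": -0.45,"gripper": 0.07},
    {"slide": [0,0,0.001],"spin": -0.6,"gripper": 0.07},
    {"slide": [0,0,0.001],"spin": -0.75,"gripper": 0.07},
    {"slide": [0,0,0.001],"spin": -0.9,"gripper": 0.07},
    {"slide": [0,0,0.001],"spin": -1.05,"gripper": 0.07},
    {"slide": [0,0,0.001],"spin": -1.2,"gripper": 0.07}
  ]
}}

```text
time_s: 18.8
ee_pos: [0.4713, -0.1913, 0.2011]
eef_rot: [-3.141, 0.0, 1.208]
force: [1.0, 0.4, -0.6]
grip_width: 0.0701
grip_force: 0.0
```

Call:
{"fn": "jog_arm", "kwargs": {
  "rows": [
    {"slide": [0,0,0],"spin": -0.15,"gripper": 0.07},
    {"slide": [0,0,0],"spin": -0.3,"gripper": 0.07},
    {"slide": [0,0,0],"spin": -0.371,"gripper": 0.07},
    {"slide": [0,0,0],"spin": -0.371,"gripper": 0.043},
    {"slide": [0,0,0],"spin": -0.371,"gripper": 0.043},
    {"slide": [0,0,0],"spin": -0.371,"gripper": 0.043},
    {"slide": [0,0,0],"spin": -0.371,"gripper": 0.043},
    {"slide": [0,0,0],"spin": -0.371,"gripper": 0.043}
  ]
}}

```text
time_s: 19.6
ee_pos: [0.4713, -0.1913, 0.2011]
eef_rot: [-3.141, -0.0, 1.572]
force: [-0.1, 0.3, 0.0]
grip_width: 0.0475
grip_force: 8.0
```

Call:
{"fn": "jog_arm", "kwargs": {
  "rows": [
    {"slide": [0,0,0],"spin": 0,"gripper": 0.043}
  ]
}}

```text
time_s: 19.7
ee_pos: [0.4713, -0.1913, 0.2011]
eef_rot: [-3.142, -0.0, 1.572]
force: [-0.1, 0.5, 0.7]
grip_width: 0.0471
grip_force: 8.0
```

Call:
{"fn": "jog_arm", "kwargs": {
  "rows": [
    {"slide": [0,0,0],"spin": 0,"gripper": 0.07},
    {"slide": [0,0,0],"spin": 0,"gripper": 0.07},
    {"slide": [0,0,0],"spin": 0.15,"gripper": 0.07},
    {"slide": [0,0,0],"spin": 0.3,"gripper": 0.07},
    {"slide": [0,0,0],"spin": 0.45,"gripper": 0.07},
    {"slide": [0,0,0],"spin": 0.6,"gripper": 0.07},
    {"slide": [0,0,0],"spin": 0.75,"gripper": 0.07},
    {"slide": [0,0,0],"spin": 0.9,"gripper": 0.07}
  ]
}}

```text
time_s: 20.5
ee_pos: [0.4714, -0.1913, 0.2012]
eef_rot: [3.142, -0.0, 0.666]
force: [0.9, 0.6, -0.2]
grip_width: 0.0701
grip_force: 0.0
```

Call:
{"fn": "jog_arm", "kwargs": {
  "rows": [
    {"slide": [0,0,0],"spin": 0.15,"gripper": 0.07},
    {"slide": [0,0,0],"spin": 0.3,"gripper": 0.07},
    {"slide": [0,0,0],"spin": 0.45,"gripper": 0.07},
    {"slide": [0,0,0],"spin": 0.6,"gripper": 0.07},
    {"slide": [0,0,0],"spin": 0.671,"gripper": 0.043},
    {"slide": [0,0,0],"spin": 0.671,"gripper": 0.043},
    {"slide": [0,0,0],"spin": 0.671,"gripper": 0.043},
    {"slide": [0,0,0],"spin": 0.671,"gripper": 0.043}
  ]
}}

```text
time_s: 21.3
ee_pos: [0.4714, -0.1913, 0.2012]
eef_rot: [3.142, -0.0, 0.004]
force: [-0.2, -0.4, 0.3]
grip_width: 0.0462
grip_force: 8.0
```

Call:
{"fn": "jog_arm", "kwargs": {
  "rows": [
    {"slide": [0,0,0],"spin": 0,"gripper": 0.043},
    {"slide": [0,0,0],"spin": 0,"gripper": 0.043}
  ],
  "squeeze": 15
}}

```text
time_s: 21.5
ee_pos: [0.4714, -0.1913, 0.2012]
eef_rot: [3.142, -0.0, 0.002]
force: [0.0, 0.3, 0.6]
grip_width: 0.046
grip_force: 15.0
```

```bash
python3 -c "
from h import *
print(go(.6555,.1126,.325,0))"
```

```text
([0.1849, -0.3034, -0.1238], np.float64(0.0024))
```

Call:
{"fn": "jog_arm", "kwargs": {
  "rows": [
    {"slide": [0,0,-0.04],"spin": 0,"gripper": 0.04},
    {"slide": [0,0,-0.085],"spin": 0,"gripper": 0.04},
    {"slide": [0,-0.03,-0.124],"spin": 0,"gripper": 0.04},
    {"slide": [0,-0.075,-0.124],"spin": 0,"gripper": 0.04},
    {"slide": [0,-0.12,-0.124],"spin": 0,"gripper": 0.04},
    {"slide": [0.01,-0.165,-0.124],"spin": 0,"gripper": 0.04},
    {"slide": [0.03,-0.205,-0.124],"spin": 0,"gripper": 0.04},
    {"slide": [0.055,-0.245,-0.124],"spin": 0,"gripper": 0.04}
  ]
}}

```text
time_s: 22.3
ee_pos: [0.526, 0.0557, 0.3254]
eef_rot: [3.142, -0.0, 0.002]
force: [0.6, -1.0, -1.4]
grip_width: 0.046
grip_force: 15.0
```

Call:
{"fn": "jog_arm", "kwargs": {
  "rows": [
    {"slide": [0.035,-0.025,0],"spin": 0.002,"gripper": 0.04},
    {"slide": [0.075,-0.045,0],"spin": 0.002,"gripper": 0.04},
    {"slide": [0.11,-0.055,0],"spin": 0.002,"gripper": 0.04},
    {"slide": [0.128,-0.058,0],"spin": 0.002,"gripper": 0.04},
    {"slide": [0.128,-0.058,0],"spin": 0.002,"gripper": 0.04},
    {"slide": [0.128,-0.058,0],"spin": 0.002,"gripper": 0.04}
  ]
}}

```text
time_s: 22.9
ee_pos: [0.6535, 0.112, 0.3244]
eef_rot: [3.141, 0.001, 0.0]
force: [0.6, -0.8, -0.8]
grip_width: 0.0459
grip_force: 15.0
```

```bash
python3 -c "
from h import *
print(go(.6555,.1126,.31,0),telemetry.get_obs()['ee_pos'])"
```

```text
([0.002, -0.0006, 0.0144], np.float64(0.0001)) [0.65350576 0.11196782 0.32442958]
```

Call:
{"fn": "jog_arm", "kwargs": {
  "rows": [
    {"slide": [0.002,-0.0006,0.008],"spin": 0,"gripper": 0.04},
    {"slide": [0.002,-0.0006,0.016],"spin": 0,"gripper": 0.04},
    {"slide": [0.002,-0.0006,0.023],"spin": 0,"gripper": 0.04},
    {"slide": [0.002,-0.0006,0.026],"spin": 0,"gripper": 0.04},
    {"slide": [0.002,-0.0006,0.027],"spin": 0,"gripper": 0.04}
  ]
}}

```text
time_s: 23.4
ee_pos: [0.6557, 0.1126, 0.2976]
eef_rot: [3.142, 0.001, -0.0]
force: [-0.2, -0.0, 0.1]
grip_width: 0.0459
grip_force: 15.0
```

Call:
{"fn": "jog_arm", "kwargs": {
  "rows": [
    {"slide": [0,0,0.002],"spin": 0,"gripper": 0.04},
    {"slide": [0,0,0.003],"spin": 0,"gripper": 0.04}
  ]
}}

```text
time_s: 23.6
ee_pos: [0.6558, 0.1126, 0.2952]
eef_rot: [-3.142, -0.0, -0.0]
force: [0.0, 0.4, -1.8]
grip_width: 0.046
grip_force: 15.0
```

Call:
{"fn": "jog_arm", "kwargs": {
  "rows": [
    {"slide": [0,0,0.003],"spin": 0,"gripper": 0.04},
    {"slide": [0,0,0.006],"spin": 0,"gripper": 0.04},
    {"slide": [0,0,0.008],"spin": 0,"gripper": 0.04}
  ]
}}

```text
time_s: 23.9
ee_pos: [0.6558, 0.1127, 0.2868]
eef_rot: [3.142, 0.0, -0.0]
force: [-0.5, -0.5, -1.8]
grip_width: 0.0458
grip_force: 15.0
```

Call:
{"fn": "jog_arm", "kwargs": {
  "rows": [
    {"slide": [0,0,0.002],"spin": 0,"gripper": 0.04},
    {"slide": [0,0,0.004],"spin": 0,"gripper": 0.04},
    {"slide": [0,0,0.006],"spin": 0,"gripper": 0.04}
  ]
}}

```text
time_s: 24.2
ee_pos: [0.6558, 0.1127, 0.281]
eef_rot: [-3.142, -0.0, -0.0]
force: [0.3, 1.0, -0.6]
grip_width: 0.0458
grip_force: 15.0
```

Call:
{"fn": "jog_arm", "kwargs": {
  "rows": [
    {"slide": [0,0,0.001],"spin": 0,"gripper": 0.04},
    {"slide": [0,0,0.0015],"spin": 0,"gripper": 0.04}
  ]
}}

```text
time_s: 24.4
ee_pos: [0.6558, 0.1126, 0.2801]
eef_rot: [-3.142, -0.0, -0.0]
force: [-3.4, -0.7, 7.5]
grip_width: 0.0458
grip_force: 15.0
```

Call:
{"fn": "jog_arm", "kwargs": {
  "rows": [
    {"slide": [0,0,-0.0005],"spin": 0,"gripper": 0.07},
    {"slide": [0,0,-0.0005],"spin": 0,"gripper": 0.07},
    {"slide": [0,0,-0.0005],"spin": 0,"gripper": 0.07},
    {"slide": [0,0,-0.03],"spin": 0,"gripper": 0.075},
    {"slide": [0,0,-0.06],"spin": 0,"gripper": 0.08},
    {"slide": [-0.045,0.01,-0.06],"spin": 0,"gripper": 0.08},
    {"slide": [-0.085,0.035,-0.06],"spin": 0,"gripper": 0.08},
    {"slide": [-0.115,0.07,-0.06],"spin": 0,"gripper": 0.08}
  ],
  "squeeze": 8
}}

```text
time_s: 25.2
ee_pos: [0.5387, 0.0429, 0.3396]
eef_rot: [-3.142, 0.0, 0.002]
force: [1.1, -1.5, 0.3]
grip_width: 0.0798
grip_force: 0.0
```

Call:
{"fn": "jog_arm", "kwargs": {
  "rows": [
    {"slide": [-0.02,0.04,0.0],"spin": 0,"gripper": 0.08},
    {"slide": [-0.035,0.085,0],"spin": 0,"gripper": 0.08},
    {"slide": [-0.05,0.115,0],"spin": 0,"gripper": 0.08},
    {"slide": [-0.053,0.13,0.02],"spin": 0,"gripper": 0.08},
    {"slide": [-0.053,0.13,0.04],"spin": 0,"gripper": 0.08},
    {"slide": [-0.053,0.13,0.04],"spin": 0,"gripper": 0.08}
  ]
}}

```text
time_s: 25.8
ee_pos: [0.4872, -0.0877, 0.2978]
eef_rot: [-3.141, 0.003, -0.001]
force: [0.8, -0.1, 1.1]
grip_width: 0.0801
grip_force: 0.0
```

```bash
python3 -c "
from h import *
print(go(.4875,-.087,.2015,0))
n='top';p,d=cams.camera(n);P=pts(n,d)
for k in('bearing_small','bearing_large','pulley'):
  for r in finder.masks_of(k,n)[:1]:
    m=r['region']&(d>0);Q=P[m];print(k,r['confidence'],m.sum(),np.percentile(Q,[1,99],axis=0).round(4).tolist())
cv2.imwrite('pics/s6.png',cv2.resize(p[110:230,200:380],None,fx=4,fy=4,interpolation=cv2.INTER_CUBIC)[:,:,::-1])
"
```

```text
([0.0003, -0.0007, 0.0963], np.float64(-0.0012))
bearing_small 0.63 183 [[0.6325, 0.0892, 0.0725], [0.6766, 0.1322, 0.0931]]
bearing_large 0.46 167 [[0.6247, 0.0804, 0.0473], [0.6625, 0.1401, 0.0871]]
```

View pics/s6.png

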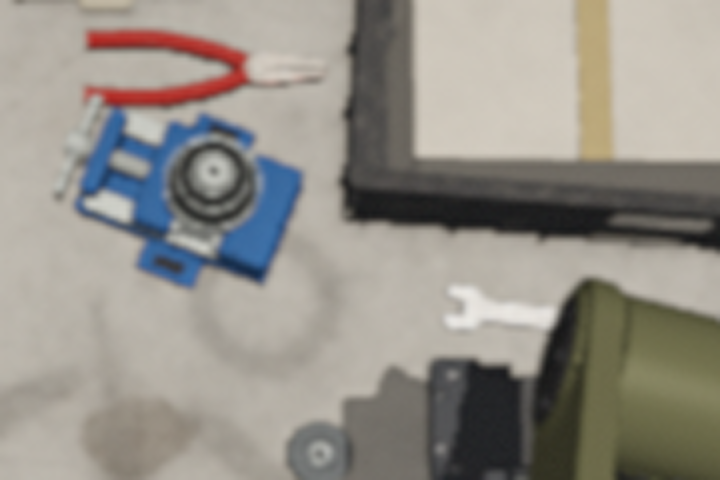

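Call:
{"fn": "jog_arm", "kwargs": {
  "rows": [
    {"slide": [0.0003,-0.0007,0.03],"spin": 0,"gripper": 0.078},
    {"slide": [0.0003,-0.0007,0.065],"spin": 0,"gripper": 0.078},
    {"slide": [0.0003,-0.0007,0.09],"spin": 0,"gripper": 0.078},
    {"slide": [0.0003,-0.0007,0.0963],"spin": 0,"gripper": 0.078},
    {"slide": [0.0003,-0.0007,0.0963],"spin": 0,"gripper": 0.051},
    {"slide": [0.0003,-0.0007,0.0963],"spin": 0,"gripper": 0.051},
    {"slide": [0.0003,-0.0007,0.0963],"spin": 0,"gripper": 0.051},
    {"slide": [0.0003,-0.0007,0.0963],"spin": 0,"gripper": 0.051}
  ]
}}

```text
time_s: 26.8
ee_pos: [0.4885, -0.0867, 0.2047]
eef_rot: [3.141, -0.002, -0.0]
force: [-0.2, -0.3, 8.0]
grip_width: 0.0559
grip_force: 8.0
```

Call:
{"fn": "jog_arm", "kwargs": {
  "rows": [
    {"slide": [0,0,0],"spin": 0,"gripper": 0.051}
  ]
}}

```text
time_s: 26.9
ee_pos: [0.4885, -0.0867, 0.2047]
eef_rot: [3.141, -0.002, -0.0]
force: [-0.5, 0.8, 8.3]
grip_width: 0.0558
grip_force: 8.0
```

Call:
{"fn": "jog_arm", "kwargs": {
  "rows": [
    {"slide": [0,0,0],"spin": 0,"gripper": 0.075},
    {"slide": [0,0,0],"spin": 0,"gripper": 0.075},
    {"slide": [0,0,0],"spin": -0.15,"gripper": 0.075},
    {"slide": [0,0,0],"spin": -0.3,"gripper": 0.075},
    {"slide": [0,0,0],"spin": -0.45,"gripper": 0.075},
    {"slide": [0,0,0],"spin": -0.6,"gripper": 0.075},
    {"slide": [0,0,0],"spin": -0.75,"gripper": 0.075},
    {"slide": [0,0,0],"spin": -0.9,"gripper": 0.075}
  ]
}}

```text
time_s: 27.7
ee_pos: [0.4881, -0.0866, 0.2034]
eef_rot: [-3.142, 0.0, 0.906]
force: [0.8, -0.6, 0.1]
grip_width: 0.0753
grip_force: 0.0
```

Call:
{"fn": "jog_arm", "kwargs": {
  "rows": [
    {"slide": [0,0,0.001],"spin": -0.15,"gripper": 0.075},
    {"slide": [0,0,0.001],"spin": -0.3,"gripper": 0.075},
    {"slide": [0,0,0.001],"spin": -0.45,"gripper": 0.075},
    {"slide": [0,0,0.001],"spin": -0.6,"gripper": 0.075},
    {"slide": [0,0,0.001],"spin": -0.671,"gripper": 0.075},
    {"slide": [0,0,0.001],"spin": -0.671,"gripper": 0.051},
    {"slide": [0,0,0.001],"spin": -0.671,"gripper": 0.051},
    {"slide": [0,0,0.001],"spin": -0.671,"gripper": 0.051}
  ]
}}

```text
time_s: 28.5
ee_pos: [0.488, -0.0866, 0.2024]
eef_rot: [-3.142, -0.0, 1.569]
force: [-0.9, -0.1, 0.6]
grip_width: 0.0563
grip_force: 8.0
```

Call:
{"fn": "jog_arm", "kwargs": {
  "rows": [
    {"slide": [0,0,0],"spin": 0,"gripper": 0.051},
    {"slide": [0,0,0],"spin": 0,"gripper": 0.051}
  ],
  "squeeze": 15
}}

```text
time_s: 28.7
ee_pos: [0.4881, -0.0866, 0.2024]
eef_rot: [-3.142, -0.0, 1.57]
force: [-1.3, 0.5, -0.2]
grip_width: 0.0561
grip_force: 15.0
```

```bash
python3 -c "
from h import *
print(go(.6555,.1126,.335,np.pi/2))"
```

```text
([0.1993, 0.1673, -0.1326], np.float64(-0.0007))
```

Call:
{"fn": "jog_arm", "kwargs": {
  "rows": [
    {"slide": [0,0,-0.04],"spin": 0,"gripper": 0.048},
    {"slide": [0,0,-0.085],"spin": 0,"gripper": 0.048},
    {"slide": [0.02,0,-0.125],"spin": 0,"gripper": 0.048},
    {"slide": [0.065,0.005,-0.133],"spin": 0,"gripper": 0.048},
    {"slide": [0.105,0.02,-0.133],"spin": 0,"gripper": 0.048},
    {"slide": [0.14,0.045,-0.133],"spin": 0,"gripper": 0.048},
    {"slide": [0.17,0.08,-0.133],"spin": 0,"gripper": 0.048},
    {"slide": [0.19,0.12,-0.133],"spin": 0,"gripper": 0.048}
  ]
}}

```text
time_s: 29.5
ee_pos: [0.6087, 0.1057, 0.3355]
eef_rot: [3.142, -0.0, 1.572]
force: [-0.8, -1.0, -1.5]
grip_width: 0.0562
grip_force: 15.0
```

Call:
{"fn": "jog_arm", "kwargs": {
  "rows": [
    {"slide": [0.008,0.03,0],"spin": 0,"gripper": 0.048},
    {"slide": [0.0093,0.0473,0],"spin": 0,"gripper": 0.048},
    {"slide": [0.0093,0.0473,0],"spin": 0,"gripper": 0.048},
    {"slide": [0.0093,0.0473,0],"spin": 0,"gripper": 0.048}
  ]
}}

```text
time_s: 29.9
ee_pos: [0.6551, 0.1126, 0.3346]
eef_rot: [-3.14, 0.0, 1.571]
force: [0.1, 0.2, -0.5]
grip_width: 0.0557
grip_force: 15.0
```

```bash
python3 -c "
from h import *
print(go(.6555,.1126,.307,np.pi/2),telemetry.get_obs()['ee_pos'])"
```

```text
([-0.0, 0.0004, 0.0276], np.float64(-0.0003)) [0.65511144 0.11260302 0.3346255 ]
```

Call:
{"fn": "jog_arm", "kwargs": {
  "rows": [
    {"slide": [0,0.0004,0.01],"spin": 0,"gripper": 0.048},
    {"slide": [0,0.0004,0.02],"spin": 0,"gripper": 0.048},
    {"slide": [0,0.0004,0.03],"spin": 0,"gripper": 0.048},
    {"slide": [0,0.0004,0.035],"spin": 0,"gripper": 0.048},
    {"slide": [0,0.0004,0.037],"spin": 0,"gripper": 0.048}
  ]
}}

```text
time_s: 30.4
ee_pos: [0.6556, 0.1126, 0.2974]
eef_rot: [-3.14, 0.0, 1.571]
force: [-0.1, -0.2, -2.1]
grip_width: 0.0561
grip_force: 15.0
```

Call:
{"fn": "jog_arm", "kwargs": {
  "rows": [
    {"slide": [0,0,0.002],"spin": 0,"gripper": 0.048},
    {"slide": [0,0,0.004],"spin": 0,"gripper": 0.048}
  ]
}}

```text
time_s: 30.6
ee_pos: [0.6558, 0.1127, 0.2946]
eef_rot: [3.141, -0.0, 1.571]
force: [0.6, 0.1, -1.6]
grip_width: 0.0562
grip_force: 15.0
```

Call:
{"fn": "jog_arm", "kwargs": {
  "rows": [
    {"slide": [0,0,0.001],"spin": 0,"gripper": 0.048},
    {"slide": [0,0,0.0018],"spin": 0,"gripper": 0.048}
  ]
}}

```text
time_s: 30.8
ee_pos: [0.6558, 0.1127, 0.2926]
eef_rot: [3.141, -0.0, 1.571]
force: [-0.3, 1.1, -1.3]
grip_width: 0.056
grip_force: 15.0
```

Call:
{"fn": "jog_arm", "kwargs": {
  "rows": [
    {"slide": [0,0,0.001],"spin": 0,"gripper": 0.048},
    {"slide": [0,0,0.001],"spin": 0,"gripper": 0.048}
  ]
}}

```text
time_s: 31.0
ee_pos: [0.6558, 0.1127, 0.2924]
eef_rot: [3.141, -0.0, 1.571]
force: [-1.6, -0.7, 4.2]
grip_width: 0.0563
grip_force: 15.0
```

Call:
{"fn": "jog_arm", "kwargs": {
  "rows": [
    {"slide": [0,0,-0.0005],"spin": 0,"gripper": 0.08},
    {"slide": [0,0,-0.0005],"spin": 0,"gripper": 0.08},
    {"slide": [0,0,-0.0005],"spin": 0,"gripper": 0.08},
    {"slide": [0,0,-0.03],"spin": 0,"gripper": 0.08},
    {"slide": [0,0,-0.05],"spin": 0,"gripper": 0.08},
    {"slide": [-0.015,-0.04,-0.05],"spin": 0,"gripper": 0.075},
    {"slide": [-0.035,-0.08,-0.05],"spin": 0,"gripper": 0.07},
    {"slide": [-0.055,-0.12,-0.04],"spin": 0,"gripper": 0.07}
  ],
  "squeeze": 8
}}

```text
time_s: 31.8
ee_pos: [0.5343, 0.0573, 0.3322]
eef_rot: [3.14, -0.0, 1.571]
force: [0.8, -0.3, -0.3]
grip_width: 0.0703
grip_force: 0.0
```

Call:
{"fn": "jog_arm", "kwargs": {
  "rows": [
    {"slide": [-0.018,-0.05,0.02],"spin": 0,"gripper": 0.07},
    {"slide": [-0.018,-0.05,0.05],"spin": 0,"gripper": 0.07},
    {"slide": [-0.018,-0.05,0.05],"spin": 0,"gripper": 0.07},
    {"slide": [-0.018,-0.05,0.05],"spin": 0,"gripper": 0.07}
  ]
}}

```text
time_s: 32.2
ee_pos: [0.4865, 0.0398, 0.2824]
eef_rot: [3.141, -0.0, 1.571]
force: [0.7, -0.4, 0.5]
grip_width: 0.0702
grip_force: 0.0
```

```bash
python3 -c "
from h import *
print(telemetry.get_obs()['ee_pos'],go(.4853,.0395,.2070,np.pi/2))
n='top';p,d=cams.camera(n);P=pts(n,d)
for k in('pulley','end_cap'):
  for r in finder.masks_of(k,n)[:1]:
    m=r['region']&(d>0);Q=P[m];print(k,r['confidence'],m.sum(),np.percentile(Q,[1,99],axis=0).round(4).tolist())
cv2.imwrite('pics/s7.png',cv2.resize(p[110:250,200:380],None,fx=4,fy=4,interpolation=cv2.INTER_CUBIC)[:,:,::-1])
"
```

```text
[0.4865422  0.03979924 0.28235965] ([-0.0003, -0.0012, 0.0754], np.float64(-0.0001))
```

View pics/s7.png

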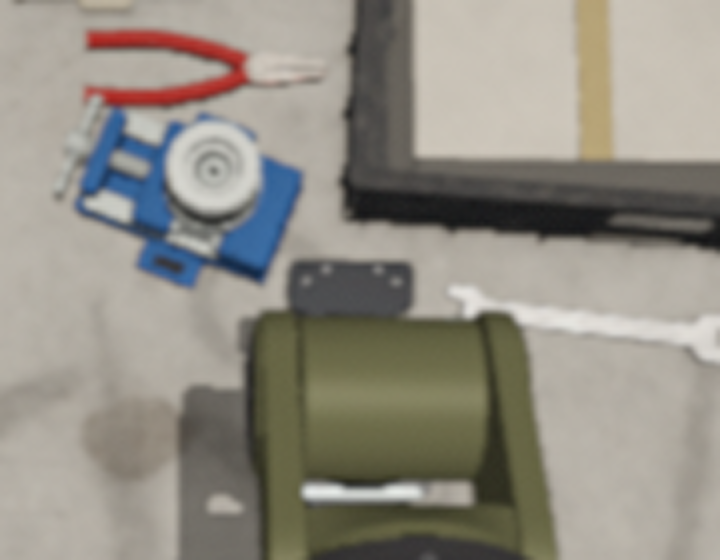

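Call:
{"fn": "jog_arm", "kwargs": {
  "rows": [
    {"slide": [0,-0.001,0.04],"spin": 0,"gripper": 0.07},
    {"slide": [0,-0.001,0.07],"spin": 0,"gripper": 0.07},
    {"slide": [0,-0.001,0.0755],"spin": 0,"gripper": 0.07},
    {"slide": [0,-0.001,0.0755],"spin": 0,"gripper": 0.07},
    {"slide": [0,-0.001,0.0755],"spin": 0,"gripper": 0.07},
    {"slide": [0,-0.001,0.0755],"spin": 0,"gripper": 0.04},
    {"slide": [0,-0.001,0.0755],"spin": 0,"gripper": 0.04},
    {"slide": [0,-0.001,0.0755],"spin": 0,"gripper": 0.04}
  ]
}}

```text
time_s: 33.15
ee_pos: [0.4849, 0.0397, 0.2067]
eef_rot: [3.141, -0.0, 1.571]
force: [-0.4, 0.7, -0.3]
grip_width: 0.0496
grip_force: 0.0
```

Call:
{"fn": "jog_arm", "kwargs": {
  "rows": [
    {"slide": [0,0,0],"spin": 0,"gripper": 0.04},
    {"slide": [0,0,0],"spin": 0,"gripper": 0.04}
  ]
}}

```text
time_s: 33.35
ee_pos: [0.4849, 0.0397, 0.2064]
eef_rot: [3.141, -0.0, 1.571]
force: [-1.8, 0.5, 4.8]
grip_width: 0.0439
grip_force: 8.0
```

Call:
{"fn": "jog_arm", "kwargs": {
  "rows": [
    {"slide": [0,0,0],"spin": 0,"gripper": 0.065},
    {"slide": [0,0,0],"spin": 0,"gripper": 0.065},
    {"slide": [0,0,0],"spin": 0.15,"gripper": 0.065},
    {"slide": [0,0,0],"spin": 0.3,"gripper": 0.065},
    {"slide": [0,0,0],"spin": 0.45,"gripper": 0.065},
    {"slide": [0,0,0],"spin": 0.6,"gripper": 0.065},
    {"slide": [0,0,0],"spin": 0.75,"gripper": 0.065},
    {"slide": [0,0,0],"spin": 0.9,"gripper": 0.065}
  ]
}}

```text
time_s: 34.15
ee_pos: [0.4847, 0.0397, 0.2059]
eef_rot: [-3.141, 0.0, 0.665]
force: [0.3, -0.1, 1.0]
grip_width: 0.0651
grip_force: 0.0
```

Call:
{"fn": "jog_arm", "kwargs": {
  "rows": [
    {"slide": [0,0,0],"spin": 0.15,"gripper": 0.065},
    {"slide": [0,0,0],"spin": 0.3,"gripper": 0.065},
    {"slide": [0,0,0],"spin": 0.45,"gripper": 0.065},
    {"slide": [0,0,0],"spin": 0.6,"gripper": 0.065},
    {"slide": [0,0,0],"spin": 0.671,"gripper": 0.065},
    {"slide": [0,0,0],"spin": 0.671,"gripper": 0.04},
    {"slide": [0,0,0],"spin": 0.671,"gripper": 0.04},
    {"slide": [0,0,0],"spin": 0.671,"gripper": 0.04}
  ]
}}

```text
time_s: 34.95
ee_pos: [0.4848, 0.0397, 0.206]
eef_rot: [-3.142, 0.0, 0.002]
force: [0.2, -1.5, -0.2]
grip_width: 0.0445
grip_force: 0.3
```

Call:
{"fn": "jog_arm", "kwargs": {
  "rows": [
    {"slide": [0,0,0],"spin": 0,"gripper": 0.04},
    {"slide": [0,0,0],"spin": 0,"gripper": 0.04}
  ],
  "squeeze": 15
}}

```text
time_s: 35.15
ee_pos: [0.4847, 0.0397, 0.206]
eef_rot: [3.142, 0.0, 0.0]
force: [-0.2, 0.3, -0.6]
grip_width: 0.0436
grip_force: 15.0
```

```bash
python3 -c "
from h import *
print(telemetry.get_obs()['ee_pos'],go(.6558,.1127,.335,0))"
```

```text
[0.48474388 0.03969614 0.20598745] ([0.1711, -0.0729, -0.129], np.float64(0.0005))
```

Call:
{"fn": "jog_arm", "kwargs": {
  "rows": [
    {"slide": [0,0,-0.04],"spin": 0,"gripper": 0.035},
    {"slide": [0,0,-0.085],"spin": 0,"gripper": 0.035},
    {"slide": [0.01,-0.01,-0.125],"spin": 0,"gripper": 0.035},
    {"slide": [0.04,-0.03,-0.134],"spin": 0,"gripper": 0.035},
    {"slide": [0.08,-0.05,-0.134],"spin": 0,"gripper": 0.035},
    {"slide": [0.12,-0.065,-0.134],"spin": 0,"gripper": 0.035},
    {"slide": [0.155,-0.073,-0.134],"spin": 0,"gripper": 0.035},
    {"slide": [0.171,-0.073,-0.134],"spin": 0,"gripper": 0.035}
  ]
}}

```text
time_s: 35.95
ee_pos: [0.6575, 0.1137, 0.339]
eef_rot: [-3.142, 0.001, 0.001]
force: [-0.4, -0.2, -1.8]
grip_width: 0.0432
grip_force: 15.0
```

Call:
{"fn": "jog_arm", "kwargs": {
  "rows": [
    {"slide": [0,0,0],"spin": 0,"gripper": 0.035},
    {"slide": [0,0,0],"spin": 0,"gripper": 0.035}
  ]
}}

```text
time_s: 36.15
ee_pos: [0.6555, 0.1126, 0.3394]
eef_rot: [3.141, 0.001, -0.0]
force: [-0.1, -1.4, -1.3]
grip_width: 0.0432
grip_force: 15.0
```

```bash
python3 -c "
from h import *
print(telemetry.get_obs()['ee_pos'],go(.6558,.1127,.318,0))"
```

```text
[0.65545687 0.11259349 0.3394373 ] ([0.0003, -0.0001, 0.0214], np.float64(-0.0))
```

Call:
{"fn": "jog_arm", "kwargs": {
  "rows": [
    {"slide": [0.0003,0,0.008],"spin": 0,"gripper": 0.035},
    {"slide": [0.0003,0,0.016],"spin": 0,"gripper": 0.035},
    {"slide": [0.0003,0,0.022],"spin": 0,"gripper": 0.035},
    {"slide": [0.0003,0,0.025],"spin": 0,"gripper": 0.035},
    {"slide": [0.0003,0,0.026],"spin": 0,"gripper": 0.035}
  ]
}}

```text
time_s: 36.65
ee_pos: [0.656, 0.1126, 0.3136]
eef_rot: [3.142, 0.001, -0.0]
force: [-0.7, -0.6, -0.8]
grip_width: 0.0435
grip_force: 15.0
```

Call:
{"fn": "jog_arm", "kwargs": {
  "rows": [
    {"slide": [0,0,0.001],"spin": 0,"gripper": 0.035},
    {"slide": [0,0,0.0025],"spin": 0,"gripper": 0.035}
  ]
}}

```text
time_s: 36.85
ee_pos: [0.6561, 0.1127, 0.3118]
eef_rot: [-3.141, -0.001, -0.0]
force: [-0.3, 0.7, -1.2]
grip_width: 0.0436
grip_force: 15.0
```

Call:
{"fn": "jog_arm", "kwargs": {
  "rows": [
    {"slide": [0,0,0.0008],"spin": 0,"gripper": 0.035},
    {"slide": [0,0,0.0012],"spin": 0,"gripper": 0.035}
  ]
}}

```text
time_s: 37.05
ee_pos: [0.6561, 0.1127, 0.3104]
eef_rot: [-3.142, -0.0, -0.0]
force: [0.4, 0.5, -1.8]
grip_width: 0.0435
grip_force: 15.0
```

Call:
{"fn": "jog_arm", "kwargs": {
  "rows": [
    {"slide": [0,0,0.0005],"spin": 0,"gripper": 0.035},
    {"slide": [0,0,0.001],"spin": 0,"gripper": 0.035}
  ]
}}

```text
time_s: 37.25
ee_pos: [0.6561, 0.1127, 0.31]
eef_rot: [-3.142, -0.001, -0.0]
force: [-2.8, -0.5, 6.2]
grip_width: 0.0433
grip_force: 15.0
```

Seated; release and retreat.

Call:
{"fn": "jog_arm", "kwargs": {
  "rows": [
    {"slide": [0,0,-0.0005],"spin": 0,"gripper": 0.075},
    {"slide": [0,0,-0.0005],"spin": 0,"gripper": 0.075},
    {"slide": [0,0,-0.0005],"spin": 0,"gripper": 0.075},
    {"slide": [0,0,-0.03],"spin": 0,"gripper": 0.075},
    {"slide": [0,0,-0.05],"spin": 0,"gripper": 0.075},
    {"slide": [-0.045,0.01,-0.05],"spin": 0,"gripper": 0.075},
    {"slide": [-0.09,0.03,-0.05],"spin": 0,"gripper": 0.075},
    {"slide": [-0.13,0.06,-0.05],"spin": 0,"gripper": 0.075}
  ]
}}

```text
time_s: 38.05
ee_pos: [0.5241, 0.0528, 0.359]
eef_rot: [-3.141, 0.0, 0.001]
force: [1.2, -1.3, 0.8]
grip_width: 0.075
grip_force: 0.0
```

Call:
{"fn": "jog_arm", "kwargs": {
  "rows": [
    {"slide": [-0.02,0.04,0],"spin": 0,"gripper": 0.075},
    {"slide": [-0.04,0.085,0],"spin": 0,"gripper": 0.075},
    {"slide": [-0.04,0.12,0],"spin": 0,"gripper": 0.075},
    {"slide": [-0.04,0.12,0],"spin": 0,"gripper": 0.075},
    {"slide": [-0.04,0.12,0],"spin": 0,"gripper": 0.075}
  ]
}}

```text
time_s: 38.55
ee_pos: [0.486, -0.0676, 0.3594]
eef_rot: [-3.141, -0.0, -0.002]
force: [0.3, -0.2, -0.6]
grip_width: 0.0749
grip_force: 0.0
```

```bash
python3 -c "
from h import *
a,da=cams.camera('top');b,db=cams.camera('scene')
P=pts('top',da).reshape(-1,3);Q=P[(abs(P[:,0]-.654)<.03)&(abs(P[:,1]-.11)<.03)&(P[:,2]>.113)];print(len(Q),np.percentile(Q,[2,98],axis=0).round(4))
f=lambda p:cv2.resize(p,(400,400),interpolation=cv2.INTER_CUBIC)
cv2.imwrite('pics/s8.png',np.hstack([f(a[110:210,200:300]),f(b[140:220,200:280])])[:,:,::-1])
"
```

```text
261 [[0.6354 0.0903 0.1135]
 [0.6757 0.1296 0.1229]]
```

View pics/s8.png

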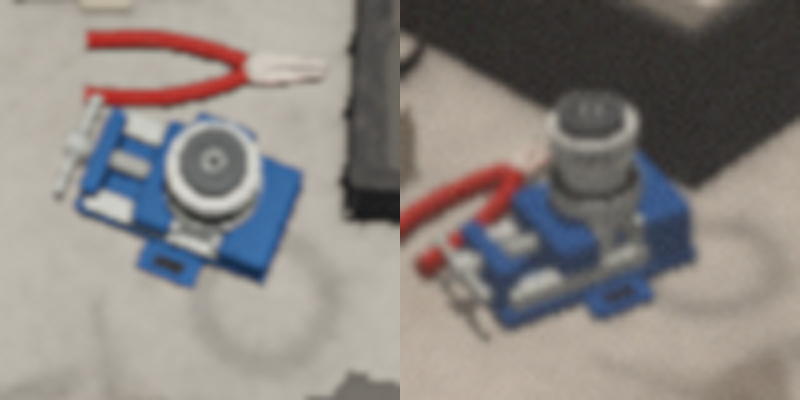

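The stack stands straight, with the cap centred in the pulley (left view at 213,160; right view at 593,110).

```bash
python3 -c "
from h import *
print(workorder.hand_in())"
```

```text
the job is handed in; nothing more can be done
None
```

I built the full stack on the shaft in the required order, carried each part down to its seat before letting go, and handed the job in at about 39 s. The final pictures show it upright with the cap centred; hand-in did not report a verdict.

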